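Load the injector cleaning baskets by colour and latch their keepers

TASK

Put the orange fuel injector in the orange cleaning basket and the green one in the green basket, then press each basket's sprung red-padded lever down until its catch holds it and the keeper bar lies over the parts. Leave the blue injector and everything else on the bench where it is.

Things in the scene. Friction and masses are not known exactly. Their poses are not given: they have to be found in the camera images.
- injector_orange: fuel injector lying on its side, orange plastic body block 34 (x) x 18 (y) x 18 mm high, steel nozzle towards -x, aluminium inlet towards +x, 71 mm long in all; plug socket of the same colour on top, 28 mm high in all; origin: centre of its underside; grip the 18 mm width of the block; 50 g; goes in the orange basket
- injector_green: fuel injector lying on its side, green plastic body block 34 (x) x 18 (y) x 18 mm high, steel nozzle towards -x, aluminium inlet towards +x, 71 mm long in all; plug socket of the same colour on top, 28 mm high in all; origin: centre of its underside; grip the 18 mm width of the block; 50 g; goes in the green basket
- injector_blue: fuel injector lying on its side, blue plastic body block 34 (x) x 18 (y) x 18 mm high, steel nozzle towards -x, aluminium inlet towards +x, 71 mm long in all; plug socket of the same colour on top, 28 mm high in all; origin: centre of its underside; grip the 18 mm width of the block; 50 g; belongs to another job: leave it alone
- basket_orange: fixed basket, orange walls, steel floor, on a blue 150 mm square plate; origin: underside centre, z up; inner 84 (x) x 130 (y) mm, floor at z 13, rim 44, walls 5 mm; lever hinge at x -62, z 36, lever reaches towards -x; catch block under the lever; wire keeper 110 wide, 55 long, hinged at x 53, z 50, stands folded back (top z 102) and swings over the basket as the lever goes down
- lever_orange (a joint): angle of the orange basket's lever in rad: 0 = up (sprung, raised 0.6 rad above level), 0.6 = fully down and level; beyond about 0.5 the catch holds it, below that it springs back up; takes up to about 15 N at the pad
- pad_orange (a point): top centre of the red pad (30 x 36 mm) near the end of the orange basket's steel paddle lever, 68 mm from its hinge; about 80 mm above the bench when up, 43 mm when down; moves with the lever
- basket_green: fixed basket, green walls, steel floor, on a blue 150 mm square plate; origin: underside centre, z up; inner 84 (x) x 130 (y) mm, floor at z 13, rim 44, walls 5 mm; lever hinge at x -62, z 36, lever reaches towards -x; catch block under the lever; wire keeper 110 wide, 55 long, hinged at x 53, z 50, stands folded back (top z 102) and swings over the basket as the lever goes down
- lever_green (a joint): angle of the green basket's lever in rad: 0 = up (sprung, raised 0.6 rad above level), 0.6 = fully down and level; beyond about 0.5 the catch holds it, below that it springs back up; takes up to about 15 N at the pad
- pad_green (a point): top centre of the red pad (30 x 36 mm) near the end of the green basket's steel paddle lever, 68 mm from its hinge; about 80 mm above the bench when up, 43 mm when down; moves with the lever
- socket: steel wrench socket standing upright, 24 mm across, 34 mm high; origin: centre of its underside; bystander
- bearing: dark steel ring bearing lying flat, 26 mm across, 10 mm high; origin: centre of its underside; bystander
- spray_can: spray can with yellow label, 54 mm across, 180 mm tall; origin: centre of its underside; bystander
- carton: cardboard carton 75 x 75 x 95 mm; origin: centre of its underside; bystander
- oil_filter: white oil filter canister, 76 mm across, 90 mm tall; origin: centre of its underside; bystander
- grease_jar: white jar with black cap, 60 mm across, 58 mm tall; origin: centre of its underside; bystander
- screwdriver: red-handled screwdriver, 170 mm long, lying along its x; bystander

How it is judged (in metres and radians):
On the way, in this order (a step that is already met when the one before it is completed fails the run):
1. the orange injector lies at rest in the orange basket and the green one in the green basket, released, with both levers still up (neither pressed more than about a third) (x of injector_orange in the frame of basket_orange between -0.04 and 0.04 m and y of injector_orange in the frame of basket_orange between -0.065 and 0.065 m and z of injector_orange in the frame of basket_orange between 0.005 and 0.044 m and x of injector_green in the frame of basket_green between -0.04 and 0.04 m and y of injector_green in the frame of basket_green between -0.065 and 0.065 m and z of injector_green in the frame of basket_green between 0.005 and 0.044 m and linear speed of each of injector_orange, injector_green below 0.03 m/s and value of joint each of lever_orange, lever_green below 0.2 rad and contact force between the fingers and injector_orange below 0.2 N and contact force between the fingers and injector_green below 0.2 N), for 0.2 s.
2. both levers are fully down, within 0.03 rad of level, and held there by their catches with the robot off them (value of joint each of lever_orange, lever_green above 0.57 rad and contact force between each of the arm, the fingers and basket_orange below 0.2 N and contact force between each of the arm, the fingers and basket_green below 0.2 N), for 0.3 s.
At the end, for the whole second after the job is handed in: Both levers held down by their catches (within 0.03 rad of level), untouched; the orange injector lies at rest in the orange basket and the green one in the green basket, below the keeper bars; blue injector within 15 mm, other loose things within 30 mm of their starts (x of injector_orange in the frame of basket_orange between -0.04 and 0.04 m and y of injector_orange in the frame of basket_orange between -0.065 and 0.065 m and z of injector_orange in the frame of basket_orange between 0.005 and 0.044 m and x of injector_green in the frame of basket_green between -0.04 and 0.04 m and y of injector_green in the frame of basket_green between -0.065 and 0.065 m and z of injector_green in the frame of basket_green between 0.005 and 0.044 m and linear speed of each of injector_orange, injector_green below 0.03 m/s and value of joint each of lever_orange, lever_green above 0.57 rad and distance of injector_blue from where it was at the start of the episode below 0.015 m and distance of each of socket, bearing, spray_can, carton, oil_filter, grease_jar, screwdriver from where it was at the start of the episode below 0.03 m).
It fails at once if the blue injector is moved more than 15 mm (distance of injector_blue from where it was at the start of the episode above 0.015 m).
It fails at once if another loose thing on the bench (socket, bearing, spray can, carton, oil filter, grease jar, screwdriver) is moved more than 30 mm (distance of any of socket, bearing, spray_can, carton, oil_filter, grease_jar, screwdriver from where it was at the start of the episode above 0.03 m).
It fails at once if a lever or basket is pressed with more than 60 N (contact force between any of the fingers, the arm and basket_orange above 60 N or contact force between any of the fingers, the arm and basket_green above 60 N).
It also fails if it takes over 70 s, if anything falls off the work surface, if the arm or the gripper's body presses on something with over 40 N, if the wrist force passes 120 N, or if a joint passes its speed limit or range.

ROBOT

A 6-joint arm with a two-finger parallel gripper is mounted at the origin on the work surface. World frame = base frame: x ahead of the robot, y to its left, z up, the work surface at z = 0. Lengths are in mm, angles in rad, forces in N, time in s.
With the tool pointing down it reaches from about 375 to 825 mm from the base axis. Payload 5.5 kg.
Tool frame: the origin (TCP) lies at the very end of the fingers, on their centre line; the grasp point (between the pads) lies arm.grip_point_offset behind it (arm.grip_point_offset is the distance from the TCP to the grasp point, in mm); z points along the fingers, y is the line along which they close (so a half turn about z gives the same grasp; the last joint's range is limited). The gripper opens to 85 mm and grips with 20 to 120 N. Pads are 22 mm wide; open, the fingers measure 114 mm over their backs; the gripper's body (76 mm by 85 mm) begins 54 mm behind the grasp point. The pads swing forward as they close: fully open they stand 13 mm farther back than shut.
Start: joints at [-1.186, 0.314, -0.047, 1.21, 0, 1.571], TCP at [225.221, -556.121, 231.299] pointing down, gripper open.
Joint ranges: [-2.67, 2.67], [-0.69, 1.73], [-1.03, 1.25], [-2.08, 2.16], [-1.42, 1.45], [-3.14, 3.14]. Speed limits (rad/s): [2.39, 2.39, 3.01, 3.14, 3.14, 3.14].

INTERFACE

Orientations are given as a unit quaternion [x, y, z, w].
In Python, from plant import arm, capture, calibration, hand_in, silhouettes gives the robot as it stands. The module is installed in compiled form; this text tells all that it offers.
- The arm moves only by the shell command python3 -m handwheel 'ROWS' [OPENING]. ROWS is JSON, a list of rows, each a list of 2 entries, a list of its own where there are three numbers: the shift along the tool's x, y, z in units of 0.25 m (1.0 is 0.25 m), then the turn, a rotation vector about the tool's x, y, z in units of 180 degrees (1.0 is 180 degrees). In form: [[[tx, ty, tz], [ax, ay, az]], ...]. A call has 1 to 12 rows; each row is the pose to reach, as a shift and turn from the pose commanded when the call began, along the tool's axes at that moment, turning the shorter way round; what a row does not reach only later rows make up. A row lasts 1/10 s, in which the tool goes at most 50 mm and 8.59 degrees, less where a joint would pass 70% of its speed; a pose out of reach is approached as far as the arm can. A call with a number of a shift or a turn outside -1 to 1 is refused whole. A call with a gripper value outside its range is refused whole. OPENING is the closure, from -1 (fully open) to 1 (shut), set as the call begins (- or left out, the last holds). The fingers move at their own pace and stop on an object; the grip force is fixed at half the most. Time passes only in rows, so rows that repeat a pose let the fingers close. It gives the time, the measured TCP pose, the force, the opening and the grip force at its end, in the units of the state.
- arm.read_state(): the state, without advancing time (a new reading comes with each control period).
- capture(name): name is "scene" or "side" or "wrist"; returns (picture, depth): 420x560x3 uint8, red, green, blue; 420x560 float32, mm along the optical axis (not along the pixel's ray), 0 where there is no reading.
- calibration(name): a dict with "fx", "fy", "cx", "cy" (pixels), "R" (3x3) and "t" (3): a world point X has camera coordinates R X + t; the wrist camera has in their place "T_tool_cam" (4x4, takes a point from camera to tool coordinates, whose origin is the TCP and whose axes are the flange's). Camera axes: x right, y down, z forward; pixel columns grow to the right and rows downward; lengths in mm; the calibration is good to about 2 mm. A picture is of the moment at which its call begins: read the wrist's pose just before it. calibration takes no time and is no camera call.
- hand_in(): hands the job in; it is judged then, once.
Trained networks look in the newest picture that a camera, given by its name, has taken for a name from the list of things; names that differ only in an ending like _2 or _b are one class to them, and where a whole thing is asked for, a point or a joint stands for the part that bears it (a point fixed in the world has none). Each returns a list of dicts, best first, with "p" (0 to 1); they miss things now and then, are a little off and sometimes report something else, mostly with a low value. They report only what shows in the picture. A call takes as long as a camera call.
- silhouettes(camera, query): "mask" (420x560 bool, what is visible of it) and "rect" ([left, top, right, bottom] in pixels, round what is visible of it).
The state is a dict: "time_s": time; "q": joint angles; "joint_vel": joint speeds; "joint_torque": joint torques, N m; "eef_pos": TCP position; "orientation": TCP orientation; "ft_force": force on the tool from outside, world axes, zero at the start; "ft_torque": the same for the moment, N m; "grip_width": finger opening in mm; "grip_force": force on a finger pad.
Only numpy, scipy, OpenCV 4.12 (cv2) and the standard library are available. Lean on these libraries where they do the work, as an engineer would, in place of code of your own. Each camera call takes 0.05 s, during which the arm holds its last target. There are 200 camera calls.

## Working session

There is one attempt and no reset: what is moved stays moved. The work goes in short steps, Python scripts to look and compute and a shell command to move; the robot and the scene stay as the last step left them, time stands still between calls to the robot, and variables do not carry over. Pictures are saved under pics/ and viewed, at most 10 in all, crops included, and the job is handed in when it is done.

```bash
mkdir -p pics
cat > h.py <<'E'
from plant import arm,capture,calibration,hand_in,silhouettes
import numpy as np,cv2
from scipy.spatial.transform import Rotation as Rt
def pts(cam,depth,mask=None):
    c=calibration(cam)
    m=depth>0
    if mask is not None: m=m&mask
    v,u=np.nonzero(m); z=depth[v,u]
    P=np.c_[(u-c['cx'])/c['fx']*z,(v-c['cy'])/c['fy']*z,z]
    if 'R' in c: return (P-np.array(c['t']))@np.array(c['R'])
    s=arm.read_state(); T=np.array(c['T_tool_cam']); P=P@T[:3,:3].T+T[:3,3]
    return Rt.from_quat(s['orientation']).apply(P)+np.array(s['eef_pos'])
E
python3 - <<'E'
from h import *
s=arm.read_state();print(s['eef_pos'],s['orientation'],arm.grip_point_offset)
for cam in('scene','side'):
    im,d=capture(cam);cv2.imwrite(f'pics/{cam}0.png',im[:,:,::-1])
    for n in ['injector_orange','injector_green','injector_blue','basket_orange','basket_green','lever_orange','lever_green','pad_orange','pad_green','socket','bearing','spray_can','carton','oil_filter','grease_jar','screwdriver']:
        for r in silhouettes(cam,n)[:2]:
            if r['p']<.3: continue
            P=pts(cam,d,r['mask'])
            if len(P)<5: continue
            print(cam,n,round(r['p'],2),r['rect'],np.median(P,0).round(),np.percentile(P,2,axis=0).round(),np.percentile(P,98,axis=0).round(),len(P))
E
```

```text
[ 225.02315195 -555.60278896  230.45751013] [ 9.81549841e-01  1.91204685e-01 -1.55165758e-04 -8.08843610e-04] 18.700000000000003
scene injector_orange 0.49 [200.4, 230.8, 232.0, 268.1] [ 542. -201.   60.] [ 509. -220.   37.] [ 578. -183.   88.] 496
scene injector_green 0.56 [318.3, 118.5, 329.4, 134.9] [436. 369.  15.] [407. 354.  -2.] [465. 403.  31.] 123
scene injector_blue 0.46 [133.5, 271.8, 145.0, 297.2] [ 446. -379.   17.] [ 418. -397.    7.] [ 471. -359.   31.] 152
scene basket_orange 0.88 [289.3, 139.0, 364.7, 211.7] [580. 196.  17.] [470. 126.   4.] [666. 267.  98.] 2728
scene basket_green 0.89 [201.2, 229.2, 282.6, 320.7] [ 629. -211.   14.] [ 516. -286.    3.] [ 715. -144.   97.] 3965
scene lever_orange 0.89 [290.5, 133.7, 315.4, 167.8] [489. 201.  60.] [428. 185.   1.] [528. 271.  89.] 371
scene lever_green 0.93 [198.9, 230.0, 234.3, 268.3] [ 544. -201.   59.] [ 510. -220.   18.] [ 579. -182.   88.] 511
scene pad_orange 0.58 [290.0, 135.2, 318.4, 169.0] [491. 201.  60.] [459. 184.  35.] [528. 224.  89.] 363
scene pad_green 0.97 [197.9, 231.8, 233.8, 267.7] [ 541. -202.   
[... 1969 characters left out ...]
. 161.   7.] [809. 202. 180.] 2178
side carton 0.86 [186.5, 180.5, 231.1, 229.0] [780.  49.  68.] [750. -18.   2.] [823.  57.  95.] 1830
side oil_filter 0.91 [217.2, 150.2, 247.1, 189.4] [ 783. -124.   63.] [ 758. -175.    1.] [ 827. -110.   90.] 946
side grease_jar 0.89 [200.3, 345.7, 238.3, 400.8] [604. 423.  56.] [581. 390.   8.] [633. 441.  59.] 1673
side grease_jar 0.6 [315.2, 161.3, 343.3, 175.3] [ 531. -190.   59.] [ 506. -280.   -0.] [ 569. -177.   86.] 187
side screwdriver 0.57 [262.0, 140.0, 347.1, 200.0] [ 623. -194.   22.] [ 512. -307.   -1.] [ 716. -134.   88.] 2565
side screwdriver 0.54 [301.1, 139.3, 328.2, 149.5] [ 613. -427.   16.] [ 577. -435.    2.] [ 656. -422.   25.] 166
```

Run:
```python
import cv2,numpy as np
a=cv2.imread('pics/scene0.png');cv2.imwrite('pics/a.png',cv2.resize(a,(784,588)))
b=cv2.imread('pics/side0.png');cv2.imwrite('pics/b.png',cv2.resize(b,(784,588)))
```

```text
(no output)
```

View pics/a.png

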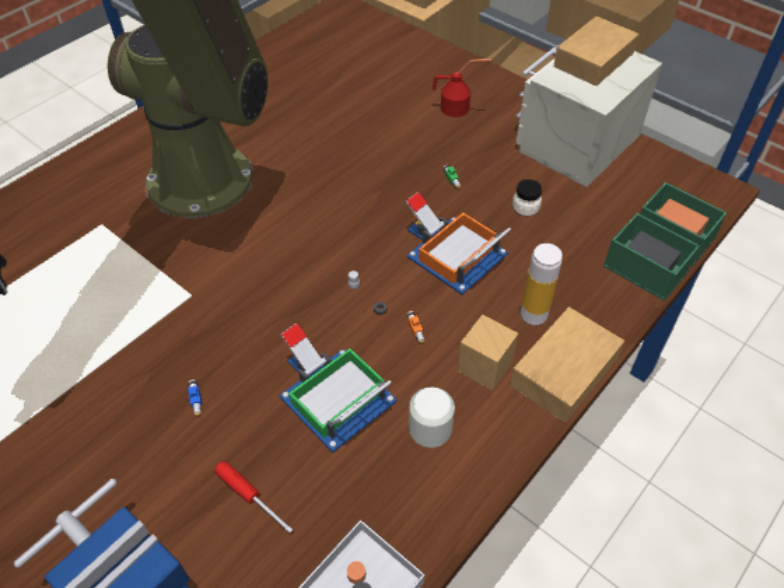

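View pics/b.png

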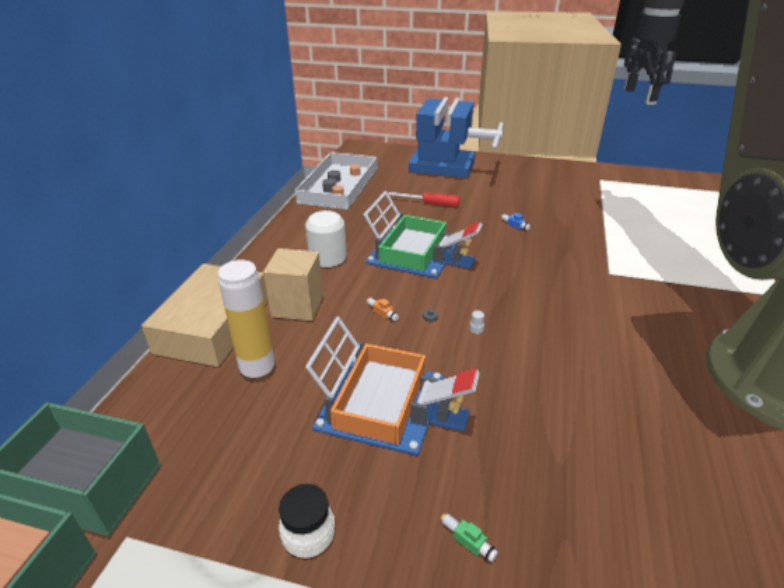

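```bash
cat > m.py <<'E'
from h import *
hue={'orange':(5,18),'green':(45,85),'blue':(105,130)}
def col(cams,c,x0,x1,y0,y1,z0,z1,smin=110):
    out=[]
    for cam in cams:
        im,d=capture(cam);h=cv2.cvtColor(im,cv2.COLOR_RGB2HSV)
        m=(h[...,0]>=hue[c][0])&(h[...,0]<=hue[c][1])&(h[...,1]>smin)&(h[...,2]>60)
        P=pts(cam,d,m) if c!='any' else pts(cam,d)
        A=pts(cam,d)
        f=lambda P:P[(P[:,0]>x0)&(P[:,0]<x1)&(P[:,1]>y0)&(P[:,1]<y1)&(P[:,2]>z0)&(P[:,2]<z1)]
        out.append((f(P),f(A)))
    return out
def rect(P): 
    r=cv2.minAreaRect(P[:,:2].astype(np.float32)); return np.round(r[0]),np.round(r[1]),round(r[2],1)
E
python3 - <<'E'
from m import *
for n,c,b in(('inj','orange',(590,690,-50,50)),('inj','green',(380,490,320,430))):
    for (P,A),cam in zip(col(('scene','side'),c,*b,6,60),('scene','side')):
        print(n,c,cam,len(P),len(A),P.mean(0).round(),'block',rect(P),'all',rect(A),'centAll',A.mean(0).round(), P[:,2].max().round())
        A=A[A[:,2]>8]; w,v=np.linalg.eigh(np.cov(A[:,:2].T)); print(' axis',np.degrees(np.arctan2(v[1,1],v[0,1])).round(1))
for c,b in(('orange',(440,700,100,300)),('green',(490,750,-310,-110))):
    for (P,A),cam in zip(col(('scene','side'),c,*b,36,50),('scene','side')):
        print('rim',c,cam,len(P),rect(P),P[:,2].max().round())
    for (P,A),cam in zip(col(('scene','side'),c,*b,55,120,0),('scene','side')):
        print('high',c,cam,len(A),rect(A[A[:,0]>(b[0]+b[1])/2]),rect(A[A[:,0]<(b[0]+b[1])/2]))
    for cam in('scene','side'):
        im,d=capture(cam);h=cv2.cvtColor(im,cv2.COLOR_RGB2HSV)
        P=pts(cam,d,((h[...,0]<4)|(h[...,0]>175))&(h[...,1]>150)); P=P[(P[:,0]>b[0])&(P[:,0]<b[1])&(P[:,1]>b[2])&(P[:,1]<b[3])&(P[:,2]>40)]
        print('pad',c,cam,len(P),P.mean(0).round(),rect(P),P[:,2].min(),P[:,2].max())
print(calibration('wrist')['T_tool_cam'])
E
```

```text
inj orange scene 102 152 [643.  -5.  19.] block (array([639.,  -9.]), array([43., 97.]), 46.5) all (array([639.,  -9.]), array([43., 97.]), 46.5) centAll [644.  -6.  17.] 34.0
 axis 150.7
inj orange side 104 175 [637.   4.  18.] block (array([638.,   0.]), array([20., 35.]), 59.4) all (array([640.,  -1.]), array([20., 73.]), 59.4) centAll [636.   4.  16.] 29.0
 axis 150.5
inj green scene 60 112 [434. 371.  19.] block (array([434., 372.]), array([18., 33.]), 63.7) all (array([439., 375.]), array([98., 97.]), 86.8) centAll [437. 371.  16.] 32.0
 axis 156.0
inj green side 304 530 [431. 379.  19.] block (array([431., 376.]), array([19., 33.]), 63.5) all (array([433., 375.]), array([19., 71.]), 63.7) centAll [430. 378.  17.] 30.0
 axis 153.0
rim orange scene 312 (array([560., 201.]), array([147., 169.]), 86.9) 50.0
rim orange side 755 (array([550., 201.]), array([144., 167.]), 88.5) 50.0
high orange scene 336 (array([655., 191.]), array([118.,  33.]), 86.1) (array([481., 202.]), array([40., 53.]), 89.9)
high orange side 799 (array([651., 197.]), array([115.,  36.]), 84.6) (array([475., 20
[... 480 characters left out ...]
  37.]), 83.3) (array([ 531., -199.]), array([37., 57.]), 84.0)
high green side 304 (array([ 701., -218.]), array([115.,  29.]), 84.2) (array([ 524., -197.]), array([40., 47.]), 82.7)
pad green scene 155 [ 521. -198.   80.] (array([ 522., -198.]), array([35., 26.]), 82.3) 65.93377291981592 90.39446512444228
pad green side 39 [ 519. -195.   80.] (array([ 519., -197.]), array([35., 22.]), 82.5) 71.61373071453666 88.69384283616942
[[ 2.45778056e-03 -9.58586463e-01 -2.84791066e-01  7.16476788e+01]
 [ 9.99996795e-01  2.18292952e-03  1.28250511e-03 -1.15722720e+00]
 [-6.07713209e-04 -2.84793306e-01  9.58588756e-01 -1.42439568e+02]
 [ 0.00000000e+00  0.00000000e+00  0.00000000e+00  1.00000000e+00]]
```

```bash
cat > go.py <<'E'
import sys
from h import *
# go.py x y z t_deg : prints shift (0.25 m units) and turn (180 deg units), tool axes
x,y,z,t=map(float,sys.argv[1:5])
s=arm.read_state();R0=Rt.from_quat(s['orientation']);t=np.radians(t)
R1=Rt.from_matrix(np.array([[np.cos(t),np.sin(t),0],[np.sin(t),-np.cos(t),0],[0,0,-1]]))
d=R0.inv().apply(np.array([x,y,z])-s['eef_pos'])/250
print('t',round(s['time_s'],2),'pos',np.round(s['eef_pos'],1),'q',np.round(s['q'],2),'F',np.round(s['ft_force'],1),'w',round(s['grip_width'],1),s['grip_force'])
print('shift',d.round(3),'turn',((R0.inv()*R1).as_rotvec()/np.pi).round(3))
E
python3 go.py 460 -280 200 90; python3 go.py 640 -2 200 150
```

```text
t 2.5 pos [ 225.2 -556.2  231.3] q [-1.19  0.31 -0.05  1.21 -0.    1.57] F [ 0.3  0.2 -0.7] w 85.4 0.0
shift [ 1.285 -0.671  0.125] turn [ 0.     0.    -0.378]
t 2.5 pos [ 225.2 -556.2  231.3] q [-1.19  0.31 -0.05  1.21 -0.    1.57] F [ 0.3  0.2 -0.7] w 85.4 0.0
shift [ 2.37  -1.432  0.125] turn [ 0.     0.    -0.711]
```

```bash
python3 -m handwheel '[[[1,-0.6,0.1],[0,0,-0.3]],[[1,-0.6,0.1],[0,0,-0.3]],[[1,-0.6,0.1],[0,0,-0.3]],[[1,-0.6,0.1],[0,0,-0.3]],[[1,-0.6,0.1],[0,0,-0.3]],[[1,-0.6,0.1],[0,0,-0.3]],[[1,-0.6,0.1],[0,0,-0.3]]]' ; python3 go.py 640 -2 200 150
```

```text
time_s: 3.2
eef_pos: [402.9, -319.2, 206.0]
orientation: [0.785, 0.62, 0.001, -0.001]
ft_force: [-1.4, -0.2, -1.0]
grip_width: 85.6
grip_force: 0.0
t 3.2 pos [ 402.9 -319.2  206. ] q [-0.67  0.17 -0.3   1.11  0.    1.13] F [-1.4 -0.2 -1. ] w 85.6 0.0
shift [1.453 0.629 0.027] turn [ 0.    -0.    -0.408]
```

```bash
python3 -m handwheel '[[[1,0.4,0.1],[0,0,-0.4]],[[1,0.4,0.1],[0,0,-0.4]],[[1,0.4,0.1],[0,0,-0.4]],[[1,0.4,0.1],[0,0,-0.4]],[[1,0.4,0.1],[0,0,-0.4]],[[1,0.4,0.1],[0,0,-0.4]],[[1,0.4,0.1],[0,0,-0.4]],[[1,0.4,0.1],[0,0,-0.4]],[[1,0.4,0.1],[0,0,-0.4]]]' >/dev/null; python3 go.py 665 -16 180 150
```

```text
t 4.1 pos [ 558.1 -104.3  181.2] q [-0.18  0.28 -0.21  1.08 -0.    0.37] F [-0.1 -0.3 -0.9] w 85.4 0.0
shift [-0.179  0.525  0.005] turn [-0.    -0.    -0.009]
```

```bash
python3 -m handwheel '[[[-0.09,0.51,0],[0,0,-0.01]],[[-0.09,0.51,0],[0,0,-0.01]],[[-0.09,0.51,0],[0,0,-0.01]],[[-0.09,0.51,0],[0,0,-0.01]]]' >/dev/null
cat > w.py <<'E'
import sys
from m import *
c,x,y,nm=sys.argv[1],float(sys.argv[2]),float(sys.argv[3]),sys.argv[4]
(P,A),=col(('wrist',),c,x-60,x+60,y-60,y+60,6,60)
T=P[(P[:,2]>12)&(P[:,2]<21)]
print(len(P),'block',rect(P),'z<21',rect(T),T.mean(0).round(1),'zmax',P[:,2].max())
print('all',rect(A),'z',A[:,2].max())
im,d=capture('wrist');cv2.imwrite(nm,im[:,:,::-1])
E
python3 w.py orange 640 0 pics/w1.png; python3 go.py 640 0 60 150
```

```text
607 block (array([641.,  -6.]), array([17., 66.]), 60.2) z<21 (array([637.,  -3.]), array([17., 33.]), 59.7) [637.1  -3.6  17.5] zmax 29.745495980390558
all (array([639.,  -5.]), array([17., 71.]), 60.0) z 29.745495980390558
t 4.6 pos [644.5  -8.  180.8] q [-0.01  0.42 -0.01  1.14 -0.    0.51] F [-0.2 -0.5  0.5] w 85.4 0.0
shift [0.031 0.019 0.483] turn [-0. -0. -0.]
```

View pics/w1.png

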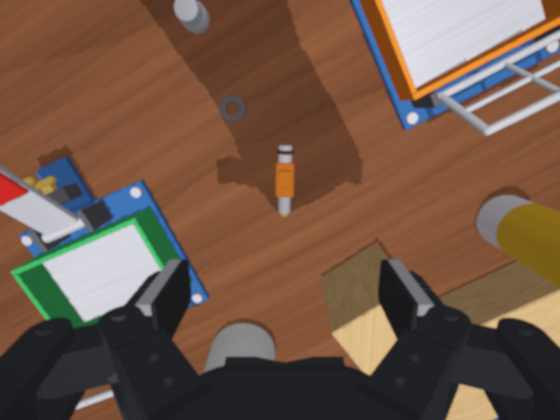

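```bash
python3 go.py 637 -2.5 4 150; python3 -m handwheel '[[[0.035,0.034,0.2],[0,0,0]],[[0.035,0.034,0.4],[0,0,0]],[[0.035,0.034,0.56],[0,0,0]],[[0.035,0.034,0.67],[0,0,0]],[[0.035,0.034,0.705],[0,0,0]],[[0.035,0.034,0.705],[0,0,0]]]' ; python3 go.py 637 -2.5 4 150
```

```text
t 4.6 pos [644.5  -8.  180.8] q [-0.01  0.42 -0.01  1.14 -0.    0.51] F [-0.2 -0.5  0.5] w 85.4 0.0
shift [0.036 0.005 0.707] turn [-0. -0. -0.]
time_s: 5.2
eef_pos: [639.7, 2.3, 4.2]
orientation: [0.261, 0.965, -0.0, -0.001]
ft_force: [0.1, 0.5, 0.3]
grip_width: 85.4
grip_force: 0.0
t 5.2 pos [639.7   2.3   4.2] q [ 0.    0.56 -0.23  0.79 -0.    0.53] F [0.1 0.5 0.3] w 85.4 0.0
shift [-0.001 -0.022  0.001] turn [-0.    -0.001 -0.001]
```

```bash
python3 -m handwheel '[[[0,-0.022,0],[0,0,0]],[[0,-0.022,0],[0,0,0]]]' >/dev/null; python3 -m handwheel '[[[0,0,0],[0,0,0]],[[0,0,0],[0,0,0]],[[0,0,0],[0,0,0]],[[0,0,0],[0,0,0]],[[0,0,0],[0,0,0]],[[0,0,0],[0,0,0]],[[0,0,0],[0,0,0]],[[0,0,0],[0,0,0]]]' 1; python3 go.py 586 197.5 110 86.5
```

```text
time_s: 6.2
eef_pos: [638.7, -1.4, 5.3]
orientation: [0.26, 0.966, 0.0, 0.0]
ft_force: [-0.2, 1.0, 3.6]
grip_width: 16.3
grip_force: 60.0
t 6.2 pos [638.7  -1.4   5.3] q [-0.    0.55 -0.23  0.78  0.    0.52] F [-0.2  1.   3.6] w 16.3 60.00008940696716
shift [ 0.582  0.582 -0.419] turn [0.    0.    0.352]
```

```bash
python3 -m handwheel '[[[0,0,-0.15],[0,0,0]],[[0,0,-0.35],[0,0,0]],[[0,0,-0.5],[0,0,0]],[[0.58,0.58,-0.5],[0,0,0.35]],[[0.58,0.58,-0.5],[0,0,0.35]],[[0.58,0.58,-0.5],[0,0,0.35]],[[0.58,0.58,-0.5],[0,0,0.35]],[[0.58,0.58,-0.5],[0,0,0.35]],[[0.58,0.58,-0.5],[0,0,0.35]],[[0.58,0.58,-0.5],[0,0,0.35]],[[0.58,0.58,-0.5],[0,0,0.35]],[[0.58,0.58,-0.5],[0,0,0.35]]]'; python3 go.py 586 197.5 20 86.5
python3 - <<'E'
from h import *
im,d=capture('wrist');cv2.imwrite('pics/w2.png',im[:,:,::-1])
h=cv2.cvtColor(im,cv2.COLOR_RGB2HSV)
m=(h[...,0]>=5)&(h[...,0]<=18)&(h[...,1]>110)
P=pts('wrist',d,m);P=P[(P[:,2]>34)&(P[:,2]<52)]
r=cv2.minAreaRect(P[:,:2].astype(np.float32));print(r)
E
```

```text
time_s: 7.4
eef_pos: [585.4, 196.7, 129.4]
orientation: [0.726, 0.687, -0.001, -0.0]
ft_force: [0.1, 0.1, -0.8]
grip_width: 16.1
grip_force: 59.4
t 7.4 pos [585.4 196.7 129.4] q [ 0.32  0.4  -0.16  1.01 -0.    1.95] F [ 0.1  0.1 -0.8] w 16.1 59.390146136283875
shift [0.004 0.003 0.438] turn [-0.     0.     0.002]
((585.3785400390625, 200.31597900390625), (136.08013916015625, 95.35742950439453), 88.43988800048828)
```

View pics/w2.png

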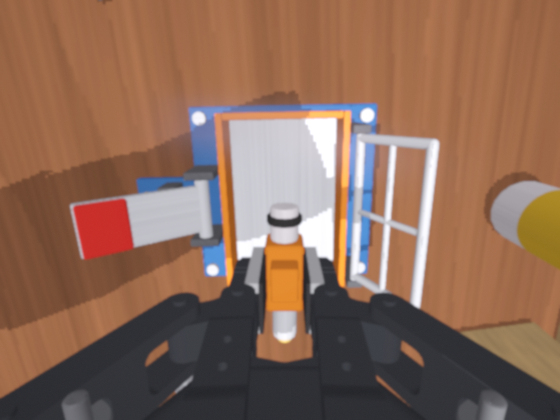

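```bash
python3 -m handwheel '[[[0,-0.014,0.12],[0,0,0]],[[0,-0.014,0.26],[0,0,0]],[[0,-0.014,0.36],[0,0,0]],[[0,-0.014,0.41],[0,0,0]],[[0,-0.014,0.438],[0,0,0]],[[0,-0.014,0.438],[0,0,0]]]'; python3 -m handwheel '[[[0,0,0],[0,0,0]],[[0,0,0],[0,0,0]],[[0,0,0],[0,0,0]],[[0,0,0],[0,0,0]]]' 0.25
```

```text
time_s: 8.05
eef_pos: [582.3, 196.8, 20.2]
orientation: [0.726, 0.688, -0.0, -0.0]
ft_force: [-1.1, -0.8, 0.0]
grip_width: 16.4
grip_force: 59.4
time_s: 8.45
eef_pos: [583.0, 197.1, 21.4]
orientation: [0.726, 0.687, 0.001, 0.0]
ft_force: [0.0, 0.1, -0.4]
grip_width: 32.1
grip_force: 0.0
```

```bash
python3 -m handwheel '[[[0,0,-0.15],[0,0,0]],[[0,0,-0.35],[0,0,0]],[[0,0,-0.55],[0,0,0]]]'; python3 go.py 432 374 170 153.5
```

```text
time_s: 8.75
eef_pos: [581.7, 196.7, 159.3]
orientation: [0.726, 0.687, -0.001, -0.0]
ft_force: [1.1, -0.1, -0.1]
grip_width: 32.2
grip_force: 0.0
t 8.75 pos [581.7 196.7 159.3] q [ 0.33  0.38 -0.13  1.07 -0.    1.95] F [ 1.1 -0.1 -0.1] w 32.2 0.0
shift [ 0.675 -0.637 -0.042] turn [-0.   -0.   -0.37]
```

```bash
python3 -m handwheel '[[[0.675,-0.637,-0.04],[0,0,-0.37]],[[0.675,-0.637,-0.04],[0,0,-0.37]],[[0.675,-0.637,-0.04],[0,0,-0.37]],[[0.675,-0.637,-0.04],[0,0,-0.37]],[[0.675,-0.637,-0.04],[0,0,-0.37]],[[0.675,-0.637,-0.04],[0,0,-0.37]],[[0.675,-0.637,-0.04],[0,0,-0.37]],[[0.675,-0.637,-0.04],[0,0,-0.37]],[[0.675,-0.637,-0.04],[0,0,-0.37]],[[0.675,-0.637,-0.04],[0,0,-0.37]]]' -1; python3 w.py green 432 374 pics/w3.png; python3 go.py 432 374 4 153.5
```

```text
time_s: 9.75
eef_pos: [432.7, 374.2, 168.3]
orientation: [0.231, 0.973, 0.0, 0.0]
ft_force: [0.1, 0.4, -0.6]
grip_width: 85.2
grip_force: 0.0
565 block (array([430., 375.]), array([15., 32.]), 63.1) z<21 (array([430., 375.]), array([15., 32.]), 63.1) [430.8 374.2  17.6] zmax 29.26007975526383
all (array([433., 373.]), array([18., 71.]), 62.1) z 29.26007975526383
t 9.85 pos [432.8 374.1 168.2] q [ 0.71  0.29 -0.22  1.06 -0.    1.18] F [-0.4 -0.6 -0.6] w 85.3 0.0
shift [ 0.003 -0.002  0.657] turn [ 0.     0.    -0.001]
```

```bash
python3 -m handwheel '[[[0.008,0,0.2],[0,0,0]],[[0.008,0,0.4],[0,0,0]],[[0.008,0,0.55],[0,0,0]],[[0.008,0,0.63],[0,0,0]],[[0.008,0,0.655],[0,0,0]],[[0.008,0,0.655],[0,0,0]]]'; python3 -m handwheel '[[[0,0,0],[0,0,0]],[[0,0,0],[0,0,0]],[[0,0,0],[0,0,0]],[[0,0,0],[0,0,0]],[[0,0,0],[0,0,0]],[[0,0,0],[0,0,0]],[[0,0,0],[0,0,0]],[[0,0,0],[0,0,0]]]' 1;  python3 -m handwheel '[[[0,0,-0.15],[0,0,0]],[[0,0,-0.35],[0,0,0]],[[0,0,-0.55],[0,0,0]],[[0,0,-0.6],[0,0,0]]]'; python3 go.py 634 -211 150 83.3
```

```text
time_s: 10.45
eef_pos: [430.6, 374.7, 3.7]
orientation: [0.23, 0.973, -0.001, -0.0]
ft_force: [-0.2, 0.6, -0.4]
grip_width: 85.4
grip_force: 0.0
time_s: 11.25
eef_pos: [431.4, 375.5, 5.2]
orientation: [0.23, 0.973, 0.001, 0.0]
ft_force: [-0.4, -1.0, 5.9]
grip_width: 16.6
grip_force: 59.5
time_s: 11.65
eef_pos: [433.4, 377.3, 160.3]
orientation: [0.23, 0.973, 0.004, 0.003]
ft_force: [1.3, 0.6, -0.6]
grip_width: 16.3
grip_force: 58.8
t 11.65 pos [433.4 377.3 160.3] q [ 0.72  0.3  -0.24  1.03 -0.    1.18] F [ 1.3  0.6 -0.6] w 16.3 58.828012347221375
shift [-1.77  -1.747  0.033] turn [ 0.003 -0.001  0.39 ]
```

```bash
python3 -m handwheel '[[[-0.9,-0.9,0],[0,0,0.2]],[[-0.9,-0.9,0],[0,0,0.2]],[[-0.9,-0.9,0],[0,0,0.2]],[[-0.9,-0.9,0],[0,0,0.2]],[[-0.9,-0.9,0],[0,0,0.2]],[[-0.9,-0.9,0],[0,0,0.2]],[[-0.9,-0.9,0],[0,0,0.2]],[[-0.9,-0.9,0],[0,0,0.2]]]'; python3 go.py 634 -211 150 83.3
```

```text
time_s: 12.45
eef_pos: [531.9, 70.5, 153.6]
orientation: [0.521, 0.854, -0.0, -0.0]
ft_force: [-0.7, 0.3, -0.5]
grip_width: 16.1
grip_force: 58.9
t 12.45 pos [531.9  70.5 153.6] q [ 0.13  0.24 -0.33  1.   -0.    1.23] F [-0.7  0.3 -0.5] w 16.1 58.857014179229736
shift [-1.188 -0.151  0.015] turn [-0.     0.     0.188]
```

```bash
python3 -m handwheel '[[[-0.95,-0.12,0],[0,0,0.18]],[[-0.95,-0.12,0],[0,0,0.18]],[[-0.95,-0.12,0],[0,0,0.18]],[[-0.95,-0.12,0],[0,0,0.18]],[[-0.95,-0.12,0],[0,0,0.18]],[[-0.95,-0.12,0],[0,0,0.18]]]' >/dev/null; python3 go.py 634 -211 140 83.3
```

```text
t 13.05 pos [ 615.7 -154.7  153.4] q [-0.25  0.42 -0.08  1.07 -0.    1.42] F [ 0.6 -0.1 -0.1] w 16.5 58.87515664100647
shift [-0.217  0.093  0.054] turn [0.    0.    0.008]
```

```bash
python3 -m handwheel '[[[-0.21,0.095,0.08],[0,0,0.008]],[[-0.21,0.095,0.08],[0,0,0.008]],[[-0.21,0.095,0.08],[0,0,0.008]]]' >/dev/null; python3 go.py 633 -211 20 83.3
python3 - <<'E'
from h import *
im,d=capture('wrist');cv2.imwrite('pics/w4.png',im[:,:,::-1])
h=cv2.cvtColor(im,cv2.COLOR_RGB2HSV)
m=(h[...,0]>=45)&(h[...,0]<=85)&(h[...,1]>110)
P=pts('wrist',d,m);P=P[(P[:,2]>34)&(P[:,2]<52)]
r=cv2.minAreaRect(P[:,:2].astype(np.float32));print(r)
E
```

```text
t 13.35 pos [ 632.9 -205.4  132.5] q [-0.31  0.49 -0.02  1.07  0.    1.37] F [ 0.  -0.2 -0.9] w 16.3 58.944114446640015
shift [-0.023  0.004  0.45 ] turn [-0.001 -0.     0.002]
((634.5980834960938, -204.93765258789062), (128.0339813232422, 94.87238311767578), 83.71366119384766)
```

View pics/w4.png

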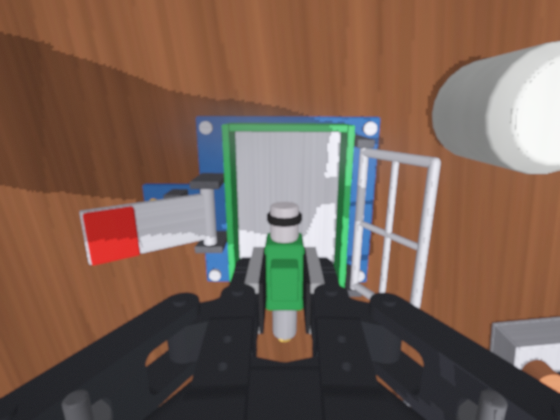

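```bash
python3 -m handwheel '[[[-0.02,-0.008,0.12],[0,0,0]],[[-0.02,-0.008,0.26],[0,0,0]],[[-0.02,-0.008,0.37],[0,0,0]],[[-0.02,-0.008,0.42],[0,0,0]],[[-0.02,-0.008,0.45],[0,0,0]],[[-0.02,-0.008,0.45],[0,0,0]]]'; python3 -m handwheel '[[[0,0,0],[0,0,0]],[[0,0,0],[0,0,0]],[[0,0,0],[0,0,0]],[[0,0,0],[0,0,0]]]' 0.25;  python3 -m handwheel '[[[0,0,-0.15],[0,0,0]],[[0,0,-0.35],[0,0,0]],[[0,0,-0.45],[0,0,0]],[[0,0,-0.45],[0,0,0]]]'; python3 go.py 517 -197.3 110 83.3
python3 - <<'E'
from h import *
im,d=capture('scene');cv2.imwrite('pics/s5.png',cv2.resize(im[100:340,130:410,::-1],(784,588*8//7*1)) [:600])
for c,n,o,yaw in((0,'injector_orange',(587,198),-3.3),(0,'injector_green',(635.5,-210.5),-6.6)):
    for r in silhouettes('scene',n)[:3]:
        P=pts('scene',d,r['mask']);p=np.median(P,0);a=np.radians(yaw);dx,dy=p[0]-o[0],p[1]-o[1]
        print(n,round(r['p'],2),p.round(),'local',round(np.cos(a)*dx+np.sin(a)*dy),round(-np.sin(a)*dx+np.cos(a)*dy))
E
```

```text
time_s: 14.0
eef_pos: [631.0, -209.5, 21.9]
orientation: [0.745, 0.667, -0.0, -0.0]
ft_force: [1.0, -0.0, -0.3]
grip_width: 16.5
grip_force: 59.0
time_s: 14.4
eef_pos: [631.5, -210.7, 22.6]
orientation: [0.745, 0.667, 0.0, 0.001]
ft_force: [0.0, 0.2, 0.3]
grip_width: 32.2
grip_force: 0.0
time_s: 14.8
eef_pos: [634.3, -211.6, 140.0]
orientation: [0.745, 0.666, 0.002, 0.004]
ft_force: [0.3, 0.2, -0.5]
grip_width: 32.1
grip_force: 0.0
t 14.8 pos [ 634.3 -211.6  140. ] q [-0.32  0.48 -0.02  1.07  0.    1.36] F [ 0.3  0.2 -0.5] w 32.1 0.0
shift [ 0.005 -0.474  0.116] turn [0.003 0.001 0.002]
injector_orange 0.46 [587. 193.  29.] local 1 -5
injector_green 0.75 [ 635. -212.   28.] local 0 -1
```

View pics/s5.png

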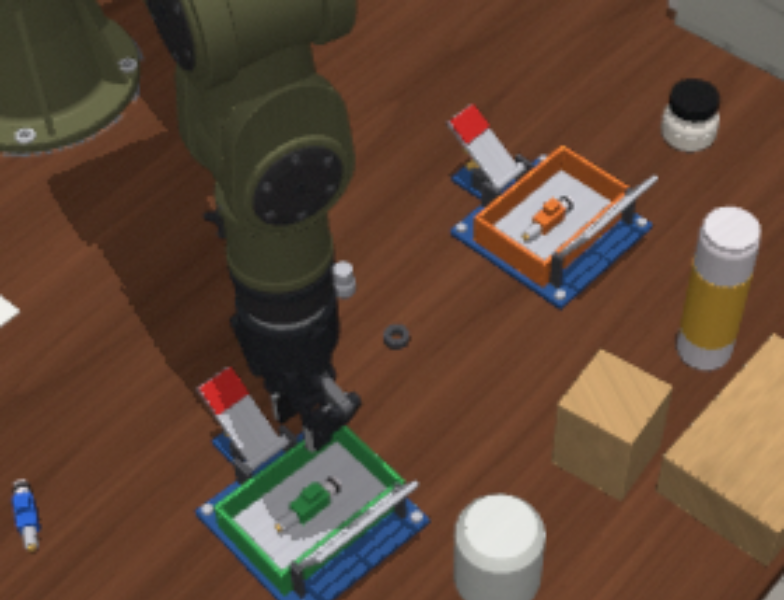

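```bash
python3 -m handwheel '[[[0,-0.49,0],[0,0,0.002]],[[0,-0.49,0],[0,0,0.002]],[[0,-0.49,0],[0,0,0.002]],[[0,-0.49,0],[0,0,0.002]],[[0,-0.49,0.1],[0,0,0.002]],[[0,-0.49,0.12],[0,0,0.002]]]' 1; python3 go.py 512.3 -196.2 43 83.3
```

```text
time_s: 15.55
eef_pos: [507.8, -196.2, 101.5]
orientation: [0.748, 0.664, -0.001, -0.002]
ft_force: [-0.6, 0.3, -0.9]
grip_width: 0.1
grip_force: 0.0
t 15.55 pos [ 507.8 -196.2  101.5] q [-0.37  0.3  -0.37  0.9   0.    1.32] F [-0.6  0.3 -0.9] w 0.1 0.0
shift [0.002 0.019 0.234] turn [-0.001 -0.    -0.   ]
```

```bash
python3 -m handwheel '[[[0,0.018,0.05],[0,0,0]],[[0,0.018,0.09],[0,0,0]],[[0,0.018,0.12],[0,0,0]],[[0,0.018,0.15],[0,0,0]],[[0,0.018,0.18],[0,0,0]],[[0,0.018,0.2],[0,0,0]],[[0,0.018,0.21],[0,0,0]],[[0,0.018,0.22],[0,0,0]],[[0,0.018,0.22],[0,0,0]]]'
```

```text
time_s: 16.45
eef_pos: [513.5, -197.2, 48.7]
orientation: [0.748, 0.664, -0.0, -0.0]
ft_force: [1.0, -0.3, -0.8]
grip_width: -0.0
grip_force: 0.0
```

Run:
```python
from h import *
o=[]
for cam,(a,b,c,d_) in(('scene',(200,330,170,340)),('side',(130,210,240,360))):
    im,d=capture(cam);o.append(cv2.resize(im[a:b,c:d_,::-1],(400,300)))
    h=cv2.cvtColor(im,cv2.COLOR_RGB2HSV)
    P=pts(cam,d,((h[...,0]<4)|(h[...,0]>175))&(h[...,1]>150)); P=P[(P[:,0]>480)&(P[:,0]<560)&(abs(P[:,1]+200)<40)&(P[:,2]>20)]
    print(cam,len(P),P.mean(0),P.min(0),P.max(0))
cv2.imwrite('pics/p6.png',np.hstack(o))
```

```text
scene 53 [ 508.01804935 -205.12967932   47.49930349] [ 489.71718238 -215.84871402   42.10730978] [ 526.97494432 -181.17923045   57.87734809]
side 46 [ 501.99662452 -191.18510622   46.1172428 ] [ 490.03421881 -211.28151098   43.56350539] [ 519.17229709 -178.56001242   60.71150128]
```

View pics/p6.png

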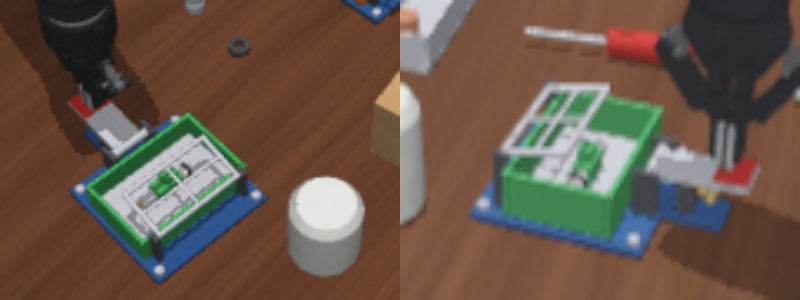

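```bash
python3 -m handwheel '[[[0,0,0.008],[0,0,0]],[[0,0,0.016],[0,0,0]],[[0,0,0.016],[0,0,0]]]'; python3 -m handwheel '[[[0,0,0.006],[0,0,0]],[[0,0,0.006],[0,0,0]]]'
```

```text
time_s: 16.85
eef_pos: [513.5, -197.2, 44.9]
orientation: [0.748, 0.664, -0.0, -0.0]
ft_force: [0.5, 0.2, -0.4]
grip_width: 0.2
grip_force: 0.0
time_s: 17.05
eef_pos: [513.7, -197.3, 43.6]
orientation: [0.748, 0.664, -0.0, -0.0]
ft_force: [-0.2, -0.9, 0.3]
grip_width: -0.1
grip_force: 0.0
```

```bash
python3 -m handwheel '[[[0,0,0.006],[0,0,0]],[[0,0,0.006],[0,0,0]]]'|grep -A0 -E 'eef|ft_f'; python3 -m handwheel '[[[0,0,0.006],[0,0,0]],[[0,0,0.006],[0,0,0]]]'|grep -E 'eef|ft_f'
```

```text
eef_pos: [513.9, -197.4, 42.9]
--
ft_force: [-1.9, 0.4, 5.1]
eef_pos: [513.9, -197.4, 42.5]
ft_force: [-5.6, 0.9, 15.9]
```

```bash
python3 -m handwheel '[[[0,0,-0.1],[0,0,0]],[[0,0,-0.3],[0,0,0]],[[0,0,-0.4],[0,0,0]]]' >/dev/null; python3 go.py 464.2 205.3 110 86.5
```

```text
t 17.75 pos [ 515.  -197.8  144.1] q [-0.37  0.27 -0.31  0.99  0.    1.32] F [ 0.  -0.4  0.4] w -0.2 0.0
shift [ 1.578 -0.392  0.134] turn [ 0.001  0.    -0.018]
```

```bash
python3 -m handwheel '[[[1,-0.25,0],[0,0,-0.018]],[[1,-0.25,0],[0,0,-0.018]],[[1,-0.25,0],[0,0,-0.018]],[[1,-0.25,0],[0,0,-0.018]],[[1,-0.25,0],[0,0,-0.018]],[[1,-0.25,0],[0,0,-0.018]],[[1,-0.25,0],[0,0,-0.018]]]' >/dev/null; python3 go.py 464.2 205.3 105 86.5
```

```text
t 18.45 pos [480.9  59.6 140.9] q [ 0.12  0.16 -0.46  0.95 -0.    1.75] F [ 0.1  0.7 -0.3] w -0.3 0.0
shift [ 0.578 -0.1    0.143] turn [0.    0.    0.001]
```

```bash
python3 -m handwheel '[[[0.57,-0.1,0],[0,0,0]],[[0.57,-0.1,0],[0,0,0]],[[0.57,-0.1,0.05],[0,0,0]],[[0.57,-0.1,0.14],[0,0,0]],[[0.57,-0.1,0.14],[0,0,0]]]' >/dev/null; python3 go.py 464.2 205.3 47 86.5
```

```text
t 18.95 pos [463.4 200.8 103.4] q [ 0.41  0.23 -0.46  0.88 -0.    2.04] F [-1.5  0.3 -1. ] w -0.1 0.0
shift [0.019 0.003 0.225] turn [-0.001  0.001  0.   ]
```

```bash
python3 -m handwheel '[[[0.015,0.003,0.05],[0,0,0]],[[0.015,0.003,0.09],[0,0,0]],[[0.015,0.003,0.12],[0,0,0]],[[0.015,0.003,0.15],[0,0,0]],[[0.015,0.003,0.18],[0,0,0]],[[0.015,0.003,0.2],[0,0,0]],[[0.015,0.003,0.215],[0,0,0]],[[0.015,0.003,0.225],[0,0,0]],[[0.015,0.003,0.232],[0,0,0]],[[0.015,0.003,0.232],[0,0,0]]]'|grep -E 'eef|ft_f'; python3 -m handwheel '[[[0,0,0.006],[0,0,0]],[[0,0,0.006],[0,0,0]]]'|grep -E 'eef|ft_f'
```

```text
eef_pos: [465.7, 205.4, 47.3]
ft_force: [0.6, 0.2, 0.1]
eef_pos: [465.8, 205.6, 46.0]
ft_force: [0.1, 0.7, 0.2]
```

```bash
python3 -m handwheel '[[[0,0,0.008],[0,0,0]],[[0,0,0.008],[0,0,0]]]'|grep -E 'eef|ft_f'; python3 -m handwheel '[[[0,0,0.006],[0,0,0]],[[0,0,0.006],[0,0,0]]]'|grep -E 'eef|ft_f'; python3 -m handwheel '[[[0,0,0.004],[0,0,0]],[[0,0,0.004],[0,0,0]]]'|grep -E 'eef|ft_f'
```

```text
eef_pos: [465.8, 205.6, 44.0]
ft_force: [-0.5, -0.3, -0.5]
eef_pos: [466.0, 205.8, 43.0]
ft_force: [-0.4, -0.1, 1.8]
eef_pos: [466.0, 205.8, 42.7]
ft_force: [-3.3, -1.3, 11.6]
```

Bottomed at the level height again. Retreat and check.

```bash
python3 -m handwheel '[[[0,0,-0.1],[0,0,0]],[[0,0,-0.3],[0,0,0]],[[-0.6,0,-0.5],[0,0,0]],[[-0.6,0,-0.5],[0,0,0]],[[-0.6,0,-0.5],[0,0,0]],[[-0.6,0,-0.5],[0,0,0]],[[-0.6,0,-0.5],[0,0,0]],[[-0.6,0,-0.5],[0,0,0]]]'|grep -E 'time|eef|ft_f'
python3 - <<'E'
from h import *
ims=[]
for cam in('scene','side'):
    im,d=capture(cam);h=cv2.cvtColor(im,cv2.COLOR_RGB2HSV);ims.append(im[:,:,::-1])
    R=pts(cam,d,((h[...,0]<4)|(h[...,0]>175))&(h[...,1]>150))
    for n,x,y in(('green',510,-196),('orange',460,205)):
        P=R[(abs(R[:,0]-x)<45)&(abs(R[:,1]-y)<40)&(R[:,2]>20)];print(cam,n,len(P),P.mean(0).round(1),'slope dz/dx',np.polyfit(P[:,0],P[:,2],1)[0].round(2))
    r=silhouettes(cam,'injector_blue')
    if r: print('blue',np.median(pts(cam,d,r[0]['mask']),0).round())
cv2.imwrite('pics/f.png',np.hstack([cv2.resize(ims[0][100:340,130:410],(400,343)),cv2.resize(ims[1][130:340,200:380],(400,343))]))
E
```

```text
time_s: 21.55
eef_pos: [456.6, 56.6, 166.4]
ft_force: [0.6, 0.2, -0.0]
scene green 128 [ 506.3 -196.7   42.7] slope dz/dx 0.01
scene orange 85 [457.  203.7  42.7] slope dz/dx 0.05
blue [ 444. -378.   15.]
side green 67 [ 503.  -194.9   42. ] slope dz/dx -0.01
side orange 207 [454.1 205.6  42.6] slope dz/dx -0.0
```

View pics/f.png

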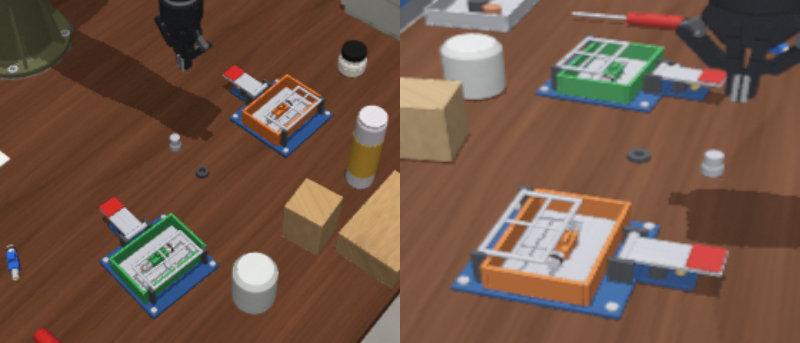

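```bash
python3 -m handwheel '[[[0,0,0],[0,0,0]],[[0,0,0],[0,0,0]],[[0,0,0],[0,0,0]]]' >/dev/null; python3 -c "
from plant import hand_in;print(hand_in())"
```

```text
the job is handed in; nothing more can be done
None
```

Handed in at about 22 s of the 70 s allowed; no verdict came back, but in the last pictures the orange and green injectors lie in their own baskets, both levers are down and level with the keeper bars over the parts, and the blue injector is where it started.

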